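# Seat the spot-plate carrier on its locating pins and swing the clip over it

### The job

Pushing only, with nothing lifted or carried, gently slide the grey carrier plate (the one bearing the white spot plate) along the aluminium fixture, away from its open front end, until both its holes drop over the two locating pins and it lies flat on the fixture. Then push the small post on the swing clip so that the clip turns inward over the carrier all the way to its stop. Leave the bottle, the tan block and the scoop beside the fixture where they are.

Things in the scene. Friction and masses are not known exactly. Their poses are not given: they have to be found in the camera images.
- fixture: Fixed aluminium base, 180 x 236 x 12 mm. Origin: on the worktop below the midpoint between its two pins. Deck: z = 12 mm, from x = -108 mm (open front end) to +72 mm. Side rails guide the carrier with 4 mm play each side: tops at z = 22 mm, x -85 to +65 mm, inner faces at y = +-104 mm, outer faces at +-116 mm.
- carrier: Loose grey plate 110 (x) x 200 (y) x 8 mm, about 0.6 kg, a white spot plate (92 x 121 x 13 mm) fixed on its middle. Origin: centre of underside. Push it along the fixture's +x. At the start it is 18 to 35 mm short, front edge on the deck, underside on the pin tops, tilted about 0.08 rad. Seated: flat, origin at the fixture's (0, 0, 12 mm) within 4 mm.
- lip (a point): Middle of the outer face of the carrier's turned-up front lip (carrier x = -55 mm), 14 mm above its underside. The lip is 4 mm thick, 120 mm long in y, its top 19 mm above the underside. Push here, slowly: about 1 to 3 N slides the carrier; once seated the pins stop it, so stop pushing then; keep the push well under 30 N.
- left_pin (a point): Top centre of the locating pin at the fixture's x = 0, y = +80 mm: 10 mm in diameter, tapered top, standing 7 mm above the deck.
- right_pin (a point): Top centre of the like locating pin at the fixture's x = 0, y = -80 mm.
- left_hole (a point): Centre, at the underside, of the carrier's through slot, 14 (x) x 18 (y) mm, at carrier x = 0, y = +80 mm.
- right_hole (a point): Centre, at the underside, of the carrier's round through hole, 14 mm in diameter, at carrier x = 0, y = -80 mm.
- clip (a joint): Swing clip on the left rail: flat steel arm on a vertical pivot at the fixture's x = -35, y = 112 mm, underside 22.5 mm above the worktop. 0: arm points along the fixture's -x over the rail; negative: swung outward; grows counter-clockwise from above to its stop at 1.571, arm along -y over the carrier. Stays where left; about 1 N at the post turns it. Close it only over a seated carrier.
- clip_post (a point): Middle of the upright post on the clip's arm, 32 mm from the pivot: 8 mm in diameter (11 mm at its head), from 26.5 to 52.5 mm above the worktop; this point is 39.5 mm above the worktop. Push the post sideways to turn the clip.
- bottle: Bystander: amber dropper bottle, 39 mm in diameter, 104 mm high, standing to the right of the fixture. Origin at the centre of its foot.
- block: Bystander: tan block, 140 x 68 x 44 mm, lying to the left of the fixture. Origin at the centre of its underside.
- scoop: Bystander: small metal scoop 172 x 25 x 6 mm, lying to the right of the fixture. Origin at the middle of its underside.
Things that resemble listed ones, but are neither listed nor needed, are in the scene too. Of the things that look like the carrier, the larger one is meant.

How it is judged:
By the outcome, as a careful person would: the job done as asked, in the order asked, and still so for the second after the job is handed in, with the robot touching nothing.
It also fails if it takes over 48 s, if anything falls off the work surface, if the arm or the gripper's body presses on something with over 40 N, if the wrist force passes 120 N, or if a joint passes its speed limit or range.

### The arm

A 6-joint arm with a two-finger parallel gripper is mounted at the origin on a cart in front of the work surface, level with it; the furniture and walls round the work are solid. World frame = base frame: x ahead of the robot, y to its left, z up, the work surface at z = 0. Lengths are in mm, angles in rad, forces in N, time in s.
With the tool pointing down it reaches from about 275 to 750 mm from the base axis. Payload 10.2 kg.
Tool frame: the origin (TCP) lies between the finger pads; the fingertips stand 8 mm ahead of it and the grasp point (between the pads) lies 11 mm behind it; z points along the fingers, x is the direction in which the jaws open and shut, and the axes are right-handed (so a half turn about z gives the same grasp; the last joint's range is limited). The gripper opens to 85 mm and grips with 20 to 120 N. Pads are 22 mm wide; open, the fingers measure 114 mm over their backs; the gripper's body (76 mm by 85 mm) begins 54 mm behind the grasp point. The pads swing forward as they close: fully open they stand 13 mm farther back than shut.
Start: joints at [-1.343, 0.313, 1.498, -0, 1.331, -0.223], TCP at [228.724, -472.564, 239.294] pointing down, gripper open.
Joint ranges: [-2.94, 2.94], [-0.97, 2.17], [0.19, 2.56], [-1.23, 4.37], [0.02, 3.11], [-2.88, 2.88]. Speed limits (rad/s): [2.39, 2.39, 3.01, 3.14, 3.14, 3.14].

### API

Orientations are given as a unit quaternion [w, x, y, z].
In Python, from rig import sense, eyes, ctrl gives the robot as it stands.
- The arm moves only by the tool move_arm, never from a script. Its argument "rows" is a list that holds one entry, the list of rows, each a list of 5 numbers: the shift along the tool's x, y, z in mm, then the turn about the tool's z in units of 6 degrees (1.0 is 6 degrees), then the gripper command: -1 is shut, 1 is fully open, values between are in proportion. In form: [[[dx, dy, dz, roll, jaw], ...]]. A call has 1 to 12 rows; each row is the pose to reach, as a shift and turn from the pose measured when the call began, along the tool's axes at that moment; what a row does not reach only later rows make up. A row lasts 1/8 s, in which the tool goes at most 62.5 mm and 10.7 degrees, less where a joint would pass 70% of its speed; a pose out of reach is approached as far as the arm can. A call with a gripper value outside its range is refused whole. The fingers move at their own pace and stop on an object; "squeeze" is the grip in N (left out, the last holds). Time passes only in rows, so rows that repeat a pose let the fingers close. It gives the time, the measured TCP pose, the force and the opening at its end, in the units of the state.
- sense(): the state, without advancing time (a new reading comes with each control period).
- eyes.capture(name): name is "side" or "top"; returns a dict with "color" (480x640x3 uint8, blue, green, red), "vertical_fov" (degrees; the focal length in pixels is half the picture's height over the tangent of half this angle, whatever the lens; pixels are square), "cx", "cy" (the principal point, pixels), "k1" (the pictures are not rectified: a ray, as slopes to the right and down, at radius r is drawn at 1 + k1 r^2 times it, then the intrinsics apply), "xyz" and "attitude" of the camera in the world. Camera axes: x right, y down, z forward; pixel columns grow to the right and rows downward; lengths in mm; the calibration is good to about 2 mm. A picture is of the moment at which its call begins. There is no depth.
- ctrl.finish_job(): hands the job in, once; it reports no verdict.
The state is a dict: "time_s": time; "joints": joint angles; "dq": joint speeds; "tau": joint torques, N m; "eef_pos": TCP position; "ee_rot": TCP orientation; "force": force on the tool from outside, world axes, zero at the start; "wrist_torque": the same for the moment, N m; "grip_width": opening from 0.0 (shut) to 1.0 (fully open).
Only numpy, scipy, OpenCV 4.12 (cv2) and the standard library are available. Lean on these libraries where they do the work, as an engineer would, in place of code of your own. Each camera call takes 0.05 s, during which the arm holds its last target. There are 200 camera calls.

## Working session

There is one attempt and no reset: what is moved stays moved. The work goes in short steps, Python scripts to look and compute and a tool call to move; the robot and the scene stay as the last step left them, time stands still between calls to the robot, and variables do not carry over. Pictures are saved under pics/ and viewed, about 8 in all and at most 12, crops included, and the job is handed in when it is done.

Besides the shell and the picture viewer there is one more tool, called after "Request:" as name(argument=value, ...), one argument or row to a line, values as JSON. move_arm: Moves the arm, as the interface text tells. Its arguments: {"type":"object","properties":{"rows":{"type":"array","items":{"type":"array","items":{"type":"array","items":{"type":"number"}}}},"squeeze":{"type":"number"}},"required":["rows"]}

```bash
mkdir -p pics; ls
python3 - <<'E'
from rig import sense, eyes, ctrl
import cv2
s=sense(); print(s)
for n in("top","side"):
    c=eyes.capture(n); cv2.imwrite(f"pics/{n}0.png",c["color"]); print(n,{k:v for k,v in c.items() if k!="color"})
E
```

```text
pics
{'time_s': 0.0, 'joints': array([-1.34338894e+00,  3.13420378e-01,  1.49844551e+00, -2.58356151e-05,
        1.33102004e+00, -2.23407916e-01]), 'dq': array([-1.40820470e-03, -4.70515760e-04,  1.07194588e-03, -1.10024819e-03,
       -7.03524784e-04,  8.03177207e-05]), 'tau': array([-1.18155749e-03, -4.12270439e+01, -2.59742814e+01, -2.34038289e-04,
        4.19832679e-03, -9.98106600e-06]), 'eef_pos': array([ 228.66234674, -472.30122253,  238.74706065]), 'ee_rot': array([-4.47437293e-04,  8.47261608e-01, -5.31175442e-01, -4.67009068e-04]), 'force': array([-0.62218046, -0.30222232, -0.23787189]), 'wrist_torque': array([-0.00973942, -0.0164339 ,  0.02967244]), 'grip_width': 1.0007558045950726}
top {'vertical_fov': 51.469552746823766, 'cx': 324.6211515918122, 'cy': 240.9564010985941, 'k1': -0.14007244126320775, 'xyz': array([ 342.17904439, -255.47321834, 1275.22153401]), 'attitude': array([ 0.06217571, -0.69596521,  0.71385228, -0.04670687])}
side {'vertical_fov': 48.29324815370294, 'cx': 335.6357998890027, 'cy': 237.84150037460148, 'k1': 0.047947821713063436, 'xyz': array([  569.09411171, -1251.80237511,   636.79605235]), 'attitude': array([-0.50727143,  0.86146201,  0.02355774, -0.00198498])}
```

View pics/top0.png

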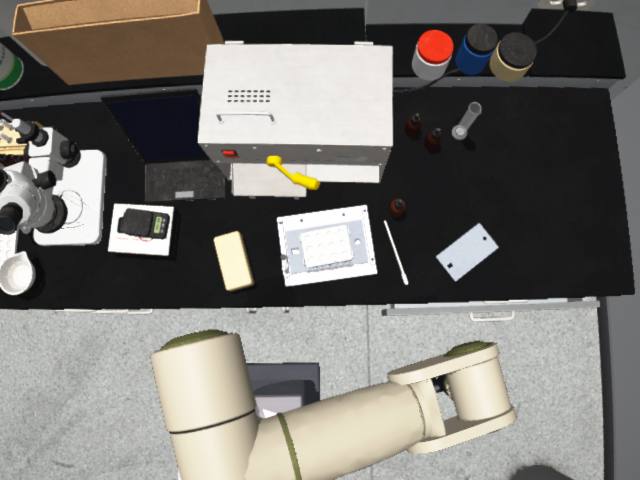

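View pics/side0.png

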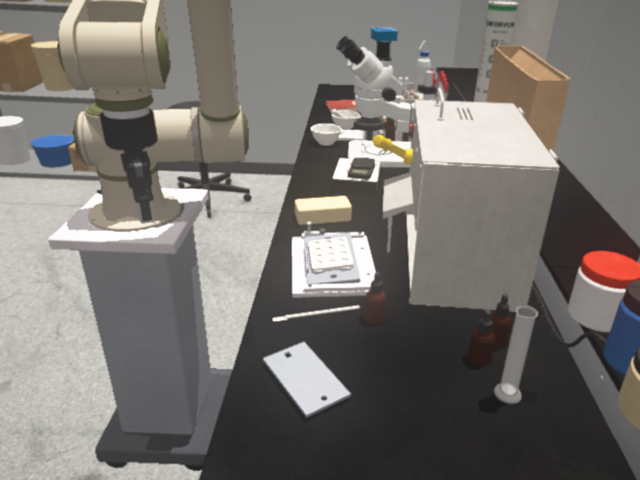

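Top view: fixture around (327,246) with carrier and spot plate on it, clip at about (284,262). The loose grey plate at (467,251) is the lookalike; it has no spot plate. Cabinet with open door lies behind the fixture. I'll enlarge both views.

```bash
cat > h.py <<'E'
import numpy as np, cv2
from scipy.spatial.transform import Rotation as R
from rig import sense, eyes, ctrl
def rot(q): return R.from_quat([q[1],q[2],q[3],q[0]])
def K(c):
    f=240/np.tan(np.radians(c["vertical_fov"])/2); return np.array([[f,0,c["cx"]],[0,f,c["cy"]],[0,0,1.]]),np.array([c["k1"],0,0,0.])
def onplane(c,uv,z):
    k,d=K(c); n=cv2.undistortPoints(np.array(uv,float).reshape(-1,1,2),k,d).reshape(-1,2)
    r=rot(c["attitude"]).apply(np.c_[n,np.ones(len(n))]); o=np.array(c["xyz"])
    return o+r*((z-o[2])/r[:,2])[:,None]
def proj(c,P):
    k,d=K(c); p=rot(c["attitude"]).inv().apply(np.array(P,float).reshape(-1,3)-c["xyz"])
    return cv2.projectPoints(p,np.zeros(3),np.zeros(3),k,d)[0].reshape(-1,2)
E
python3 - <<'E'
from h import *
t=cv2.imread("pics/top0.png");s=cv2.imread("pics/side0.png")
a=cv2.resize(t[195:295,210:415],None,fx=3.9,fy=3.9,interpolation=cv2.INTER_CUBIC)
cv2.imwrite("pics/topc.png",a)
b=cv2.resize(s[215:330,265:395],None,fx=5.2,fy=5.2,interpolation=cv2.INTER_CUBIC); cv2.imwrite("pics/sidec.png",b)
E
```

```text
(no output)
```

View pics/topc.png

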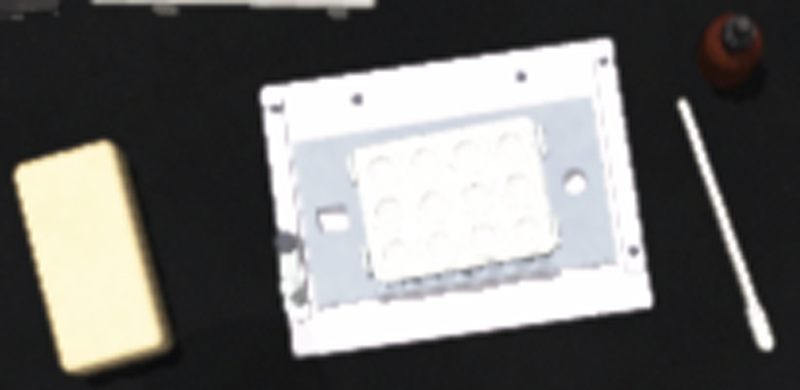

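View pics/sidec.png

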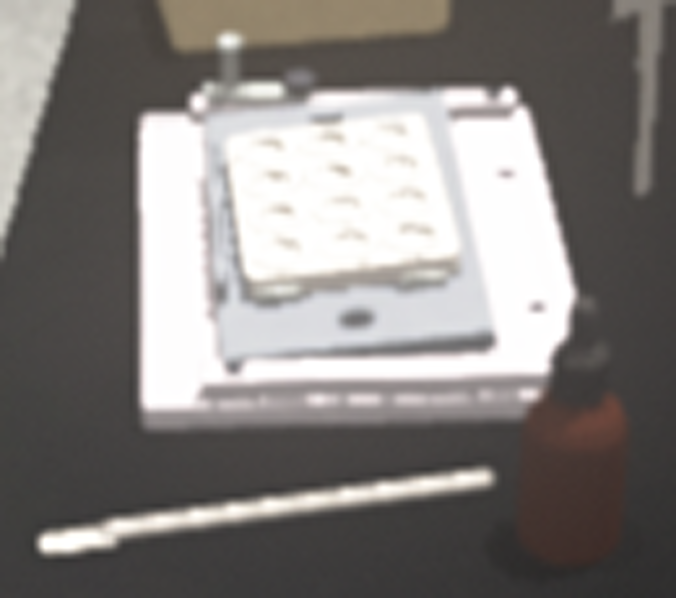

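The crops confirm the carrier: spot plate on top, slot left at crop (332,218), round hole right at (574,182), in the white fixture. Clip pivot is at crop (288,241) and its post near (298,296). Open front faces the robot. Next, the fixture pose.

```bash
cat >> h.py <<'E'
def fixture(c):
    m=(c["color"].min(2)>120).astype(np.uint8); m[:195]=0;m[300:]=0;m[:,:265]=0;m[:,379:]=0
    cs,_=cv2.findContours(m,cv2.RETR_EXTERNAL,cv2.CHAIN_APPROX_NONE); k=max(cs,key=cv2.contourArea)
    P=onplane(c,k.reshape(-1,2),12)[:,:2].astype(np.float32)
    return cv2.minAreaRect(P)
def blobs(c):pass
E
python3 - <<'E'
from h import *
c=eyes.capture("top")
r=fixture(c);print(r,cv2.boxPoints(r))
cr=np.array([[263,88],[610,40],[651,304],[297,354]])/3.9+[210,195]-.4
q=onplane(c,cr,12);print(q.round(1)); e=[np.linalg.norm(q[i]-q[i-1]) for i in range(4)];print(e)
ax=(q[0]+q[1]-q[2]-q[3])[:2];yaw=np.arctan2(ax[1],ax[0]);print("yaw",yaw)
u=np.array([np.cos(yaw),np.sin(yaw)]);v=np.array([-u[1],u[0]])
o=q[:,:2].mean(0)+18*u;print("origin",o)
def loc(uv,z):
    d=onplane(c,np.array([uv])/3.9+[210,195]-.4,z)[0,:2]-o; return (d@u).round(1),(d@v).round(1)
print("slot",loc([332,218],22),"hole",loc([574,182],22),"pivot",loc([288,241],27),"post",loc([298,293],52),"deckscrews",loc([357,99],12),loc([521,76],12))
print("block corners",[loc(p,44) for p in([15,168],[105,140],[170,348],[68,372])])
print("scoop",loc([682,100],6),loc([768,345],6),"bottle",loc([738,30],104))
s=cv2.imread("pics/side0.png")
c2=eyes.capture("side")
W=lambda x,y,z:np.r_[o+x*u+y*v,z]
print("side proj post top for theta:",[(th,((proj(c2,W(-35-32*np.cos(th),112-32*np.sin(th),52.5))-[265,215])*5.2).round()) for th in(-.3,0,.3)])
print("pivot side",((proj(c2,W(-35,112,27))-[265,215])*5.2).round(),"cornersFR",((proj(c2,[W(-108,-118,12),W(-108,118,12)])-[265,215])*5.2).round())
E
```

```text
((528.7006225585938, -232.7472381591797), (182.0965576171875, 239.16015625), 6.507804870605469) [[ 424.68597  -124.256966]
 [ 451.79205  -361.87607 ]
 [ 632.7153   -341.23752 ]
 [ 605.6092   -103.61841 ]]
[[ 604.7 -108.    12. ]
 [ 630.7 -339.8   12. ]
 [ 454.  -360.1   12. ]
 [ 427.3 -128.6   12. ]]
[np.float64(178.63796408751242), np.float64(233.26911496442878), np.float64(177.90773192231424), np.float64(233.06083845769055)]
yaw 0.11504712091660897
origin [ 547.04684043 -232.0301857 ]
slot (np.float64(-23.1), np.float64(81.6)) hole (np.float64(-21.9), np.float64(-78.1)) pivot (np.float64(-34.7), np.float64(111.6)) post (np.float64(-72.0), np.float64(107.3)) deckscrews (np.float64(55.1), np.float64(55.5)) (np.float64(55.0), np.float64(-54.4))
block corners [(np.float64(35.4), np.float64(281.0)), (np.float64(45.2), np.float64(220.1)), (np.float64(-94.7), np.float64(193.7)), (np.float64(-101.0), np.float64(260.9))]
scoop (np.float64(24.8), np.float64(-158.4)) (np.float64(-144.2), np.float64(-188.8)) bottle (np.float64(45.7), np.float64(-187.5))
side proj post top for theta: [(-0.3, array([[226.,  28.]])), (0, array([[224.,  37.]])), (0.3, array([[227.,  47.]]))]
pivot side [[293.  85.]] cornersFR [[135. 403.]
 [135. 110.]]
```

Fixture pose is consistent two ways: origin (547, -232), yaw 0.114, size 178×233 against 180×236 expected. Pivot measures (-34.7, 111.6) against (-35, 112). Carrier is at x = -22.5, clip at about 0. Moving shut fingers in front of the lip, above it.

Request:
move_arm(
  rows=[
    [[-14,-37,10,0.4,-1],[-28,-73,25,0.8,-1],[-42,-110,40,1.2,-1],[-56,-146,60,1.6,-1],[-70,-183,80,2.0,-1],[-84,-219,100,2.4,-1],[-99,-256,120,2.8,-1],[-113,-292,140,3.2,-1],[-113,-292,150,3.2,-1],[-113,-292,150,3.2,-1],[-113,-292,150,3.2,-1]],
  ],
  squeeze=30,
)

```text
time_s: 1.58
eef_pos: [442.0, -244.3, 89.7]
ee_rot: [-0.0, 0.746, -0.665, 0.0]
force: [0.3, 0.4, -0.1]
grip_width: 0.0
```

Request:
move_arm(
  rows=[
    [[0,0,20,0,-1],[0,0,40,0,-1],[0,0,52,0,-1],[0,0,60,0,-1],[0,0,62,0,-1],[0,0,62,0,-1]],
  ],
)

```text
time_s: 2.33
eef_pos: [442.2, -244.5, 28.0]
ee_rot: [-0.0, 0.746, -0.665, 0.001]
force: [0.5, 0.4, -0.2]
grip_width: 0.001
```

Run:
```python
from h import *
c=eyes.capture("side");s=sense();print(s["eef_pos"],s["force"])
cv2.imwrite("pics/s1.png",cv2.resize(c["color"][195:325,255:395],None,fx=4.6,fy=4.6,interpolation=cv2.INTER_CUBIC))
p=s["eef_pos"];print("px of TCP,tip",((proj(c,[p,p-[0,0,8]])-[255,195])*4.6).round())
```

```text
[ 442.26516036 -244.52351456   28.10631549] [-0.06881869 -1.09429373 -0.75186032]
px of TCP,tip [[170. 279.]
 [170. 294.]]
```

View pics/s1.png

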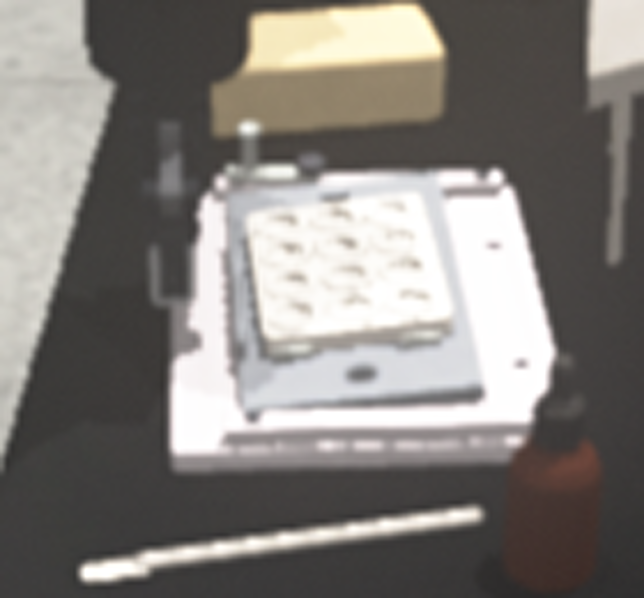

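Fingertips show at crop (172,302), beside the deck front and just above it, with about 18 mm gap to the lip. Pushing slowly along fixture +x (tool −y).

Request:
move_arm(
  rows=[
    [[0,-5,0.5,0,-1],[0,-10,0.5,0,-1],[0,-13,0.5,0,-1],[0,-15,0.5,0,-1],[0,-17,0.5,0,-1],[0,-19,0.5,0,-1],[0,-21,0.5,0,-1],[0,-23,0.5,0,-1],[0,-25,0.5,0,-1],[0,-26,0.5,0,-1]],
  ],
)

```text
time_s: 3.62
eef_pos: [468.2, -241.5, 27.6]
ee_rot: [-0.0, 0.746, -0.665, 0.001]
force: [-2.1, 0.2, 0.1]
grip_width: 0.0
```

```bash
cat >> h.py <<'E'
O=np.array([547.,-232.]);Y=.1145;U=np.array([np.cos(Y),np.sin(Y)]);V=np.array([-U[1],U[0]])
def f2w(x,y,z): return np.r_[O+x*U+y*V,z]
def w2f(p): d=np.array(p)[:2]-O; return (d@U).round(1),(d@V).round(1)
def plate(c):
    # spot plate: fixture-frame rectified top view at z=35, 3 px/mm
    G=np.array([[f2w(120-i/3-0,130-j/3,23) for j in range(0,780)] for i in range(0,750)]).reshape(-1,3)
    m=proj(c,G).reshape(750,780,2).astype(np.float32)
    return cv2.remap(c["color"],m,None,cv2.INTER_CUBIC)
E
python3 - <<'E'
from h import *
s=sense();print(s["eef_pos"],w2f(s["eef_pos"]),s["force"])
c=eyes.capture("top");im=plate(c);cv2.imwrite("pics/t2.png",im[100:700,:])
E
```

```text
[ 468.15435681 -241.52289017   27.58039028] (np.float64(-79.4), np.float64(-0.5)) [-2.10165356  0.17374583  0.06109369]
```

View pics/t2.png

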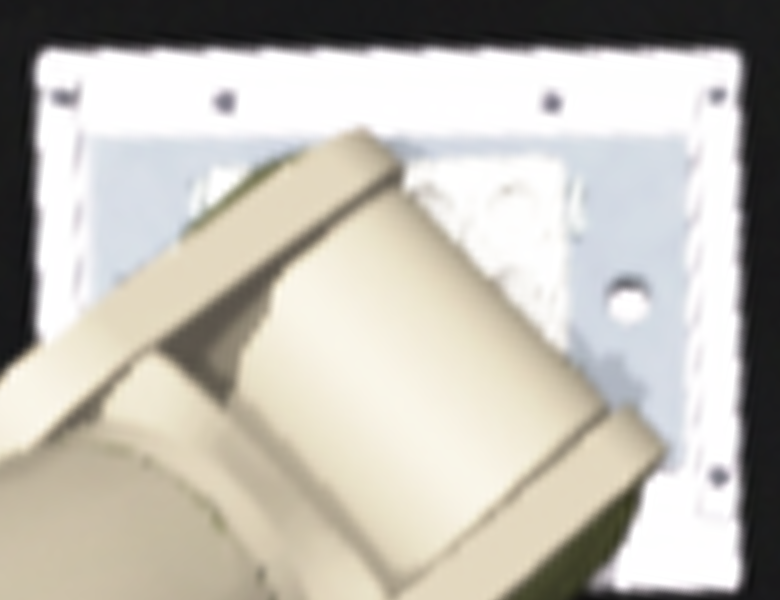

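Contact confirmed (2 N). Round hole is at crop (628,298), i.e. fixture (-12.7, -79), with side gaps even. About 12.7 mm remain.

Request:
move_arm(
  rows=[
    [[0,-1.5,0,0,-1],[0,-3,0,0,-1],[0,-4.5,0,0,-1],[0,-6,0,0,-1],[0,-7.5,0,0,-1],[0,-8.5,0,0,-1],[0,-9.3,0,0,-1],[0,-10,0,0,-1],[0,-10.5,0,0,-1],[0,-11,0,0,-1]],
  ],
)

```text
time_s: 4.92
eef_pos: [479.2, -240.3, 27.6]
ee_rot: [-0.0, 0.746, -0.665, 0.001]
force: [0.6, -0.8, -0.3]
grip_width: -0.001
```

Run:
```python
from h import *
s=sense();print(s["eef_pos"],w2f(s["eef_pos"]),s["force"])
c=eyes.capture("top");im=plate(c)
c2=eyes.capture("side");sd=cv2.resize(c2["color"][225:300,285:385],None,fx=5.5,fy=5.5,interpolation=cv2.INTER_CUBIC)
a=cv2.resize(im[200:500,560:760],None,fx=.8,fy=.8)
o=np.zeros((420,750,3),np.uint8);o[:sd.shape[0],:550]=sd;o[:240,560:720]=a;cv2.imwrite("pics/m3.png",o)
```

```text
[ 479.2081439  -240.264201     27.61033415] (np.float64(-68.3), np.float64(-0.5)) [ 0.64471773 -0.7824603  -0.31992825]
```

View pics/m3.png

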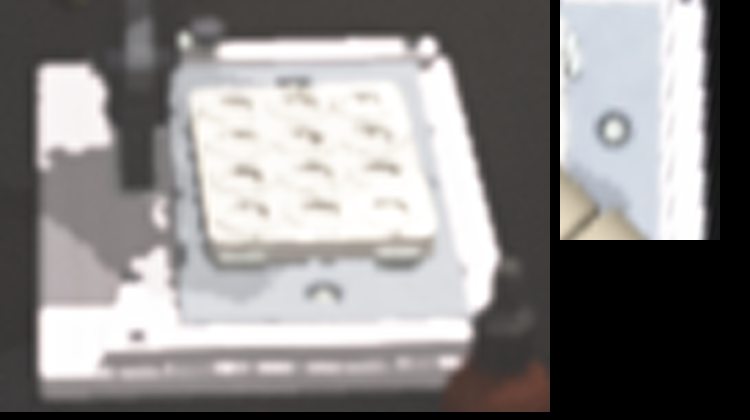

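The force fell to zero as the plate dropped, and the right pin shows centred in its hole. Retracting and moving left, above the outside of the post, to check the left side.

Request:
move_arm(
  rows=[
    [[0,10,0,0,-1],[0,24,-5,0,-1],[0,30,-40,0,-1],[-20,30,-70,0,-1],[-60,30,-75,0,-1],[-110,30,-75,0,-1],[-155,20,-75,0,-1],[-160,0,-75,0,-1],[-160,0,-75,0,-1],[-160,0,-75,0,-1]],
  ],
)

```text
time_s: 6.28
eef_pos: [460.0, -81.8, 102.5]
ee_rot: [-0.0, 0.746, -0.666, 0.0]
force: [0.1, -0.6, -0.3]
grip_width: -0.003
```

Run:
```python
from h import *
s=sense();print(s["eef_pos"],w2f(s["eef_pos"]),s["force"])
c=eyes.capture("top");im=plate(c)
c2=eyes.capture("side");sd=cv2.resize(c2["color"][215:305,285:385],None,fx=4.8,fy=4.8,interpolation=cv2.INTER_CUBIC)
a=cv2.resize(im[150:700],None,fx=.6,fy=.6); h=max(a.shape[0],sd.shape[0])
o=np.zeros((h,480+a.shape[1]//2*0+a.shape[1],3),np.uint8);o[:sd.shape[0],:480]=sd;o[:a.shape[0],480:]=a;o=o[:, :];cv2.imwrite("pics/m4.png",cv2.resize(o,(800,int(h*800/o.shape[1]))))
```

```text
[459.98487434 -81.77778825 102.47440449] (np.float64(-69.3), np.float64(159.2)) [ 0.1248837  -0.62679449 -0.3475681 ]
```

View pics/m4.png

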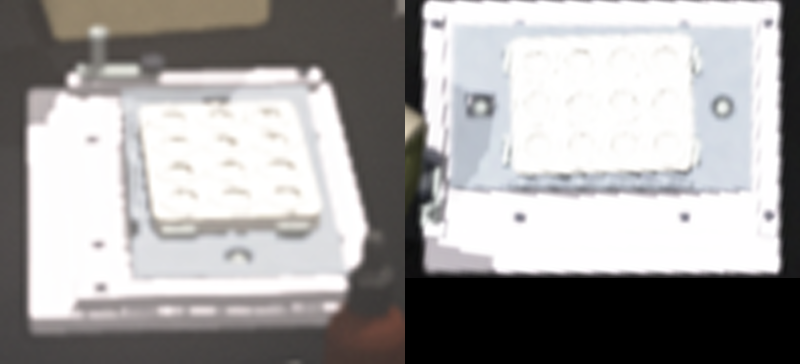

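Both pins show centred in slot and hole (crop (480,105) and (722,107)), and the carrier lies flat in both views. Clip is still at about 0. Lowering outside the post.

Request:
move_arm(
  rows=[
    [[9,0,20,0,-1],[9,0,40,0,-1],[9,0,54,0,-1],[9,0,60,0,-1],[9,0,60,0,-1],[9,0,60,0,-1]],
  ],
)

```text
time_s: 7.12
eef_pos: [461.5, -91.0, 43.0]
ee_rot: [-0.0, 0.746, -0.666, 0.001]
force: [0.2, -0.3, 0.4]
grip_width: 0.001
```

Request:
move_arm(
  rows=[
    [[8,0,0,0,-1],[14,0,0,0,-1],[19,0,0,0,-1],[24,0,0,0,-1],[29,0,0,0,-1],[33,0,0,0,-1],[37,1,0,0,-1],[41,3,0,0,-1],[44,3,0,0,-1],[47,2,0,0,-1],[50,0,0,0,-1],[53,-2,0,0,-1]],
  ],
)

```text
time_s: 8.62
eef_pos: [469.7, -143.5, 43.0]
ee_rot: [-0.0, 0.746, -0.666, 0.001]
force: [0.3, 1.6, 0.5]
grip_width: 0.003
```

Run:
```python
from h import *
s=sense();print(s["eef_pos"],w2f(s["eef_pos"]),s["force"])
c2=eyes.capture("side");sd=cv2.resize(c2["color"][205:305,285:385],None,fx=5,fy=5,interpolation=cv2.INTER_CUBIC)
cv2.imwrite("pics/s5.png",sd)
print(((proj(c2,[f2w(-35-32*np.cos(t),112-32*np.sin(t),52.5) for t in np.radians([0,30,50,60,70,90])])-[285,205])*5).round())
```

```text
[ 469.66202625 -143.49076752   43.02892198] (np.float64(-66.7), np.float64(96.8)) [0.31011478 1.62755991 0.47394904]
[[115.  86.]
 [125. 101.]
 [141. 110.]
 [151. 113.]
 [162. 115.]
 [186. 116.]]
```

View pics/s5.png

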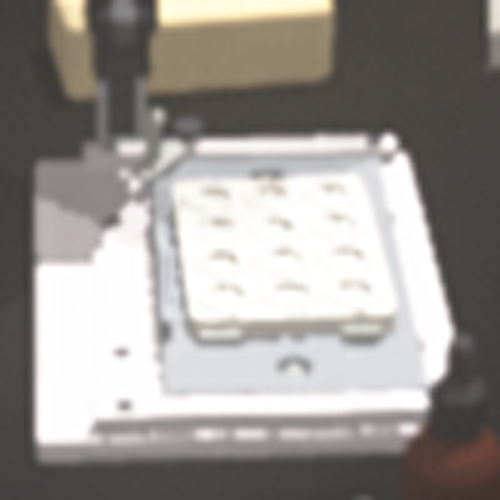

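Post head at crop (156,115), so the clip is at about 63° and turning properly. Continuing, now in +x.

Request:
move_arm(
  rows=[
    [[3,-2,0,0,-1],[6,-4,0,0,-1],[8,-6.5,0,0,-1],[10,-9,0,0,-1],[11,-11,0,0,-1],[12,-13,0,0,-1],[12,-14,0,0,-1],[12,-15,0,0,-1],[12,-15.5,0,0,-1],[12,-16,0,0,-1]],
  ],
)

```text
time_s: 9.93
eef_pos: [487.1, -154.0, 43.2]
ee_rot: [-0.0, 0.746, -0.666, 0.001]
force: [-2.9, -1.1, 0.3]
grip_width: 0.0
```

Request:
move_arm(
  rows=[
    [[0,-0.5,0,0,-1],[0,-1,0,0,-1],[0,-1,0,0,-1]],
  ],
)

```text
time_s: 10.3
eef_pos: [487.5, -154.0, 43.1]
ee_rot: [0.0, 0.746, -0.666, 0.0]
force: [-6.4, -3.1, 2.7]
grip_width: 0.0
```

Force rose to 7 N while the tool moved only 0.4 mm, so the stop is reached. Backing off, lifting clear, then checking.

Request:
move_arm(
  rows=[
    [[0,4,0,0,-1],[0,14,0,0,-1],[0,24,-10,0,-1],[0,40,-50,0,-1],[0,60,-100,0,-1],[0,90,-140,0,-1],[0,120,-150,0,-1],[0,150,-150,0,-1],[0,150,-150,0,-1],[0,150,-150,0,-1]],
  ],
)

```text
time_s: 11.55
eef_pos: [338.7, -171.0, 193.5]
ee_rot: [0.0, 0.746, -0.666, 0.001]
force: [0.4, 1.2, -0.7]
grip_width: -0.001
```

Run:
```python
from h import *
s=sense();print(s["eef_pos"],w2f(s["eef_pos"]),s["force"])
c=eyes.capture("top");im=plate(c)
c2=eyes.capture("side");sd=cv2.resize(c2["color"][205:305,285:385],None,fx=4,fy=4,interpolation=cv2.INTER_CUBIC)
a=cv2.resize(im[150:700],None,fx=.5,fy=.5)
o=np.zeros((400,790,3),np.uint8);o[:,:400]=sd;o[:275,400:]=a;cv2.imwrite("pics/m6.png",o)
print("side post px",((proj(c2,[f2w(-35-32*np.cos(t),112-32*np.sin(t),52.5) for t in np.radians([80,85,90])])-[285,205])*4).round())
b=cv2.imread("pics/top0.png");d=cv2.absdiff(b,c["color"]).max(2)
for n,(x0,x1,y0,y1) in dict(block=(210,256,228,293),bottle=(385,410,195,222),scoop=(383,410,218,288)).items(): print(n,(d[y0:y1,x0:x1]>40).sum())
```

```text
[ 338.66822409 -170.95072249  193.49647435] (np.float64(-200.0), np.float64(84.5)) [ 0.38480768  1.22671209 -0.68076716]
side post px [[139.  93.]
 [144.  93.]
 [149.  93.]]
block 1
bottle 0
scoop 0
```

View pics/m6.png

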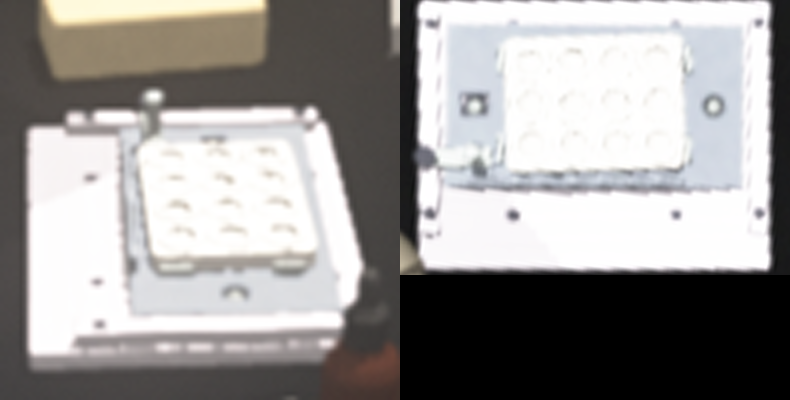

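Views used: 10. The clip looks closed, but in the top view the dark spot at (480,168) sits slightly low, so I'll check the angle once, enlarged, with predicted positions marked.

Run:
```python
from h import *
o=np.zeros((400,800,3),np.uint8)
for i,(n,x,y) in enumerate((("top",278,240),("side",300,215))):
    c=eyes.capture(n);im=cv2.resize(c["color"][y:y+33,x:x+33],(400,400),interpolation=cv2.INTER_CUBIC);s=400/33
    P=lambda p:tuple(((proj(c,p)[0]-[x,y]+.5)*s).astype(int).tolist())
    for t,col in((90,(0,255,0)),(80,(0,0,255))):
        a=np.radians(t);px,py=-35-32*np.cos(a),112-32*np.sin(a)
        cv2.line(im,P(f2w(px,py,26.5)),P(f2w(px,py,52.5)),col,1)
        cv2.circle(im,P(f2w(px,py,52.5)),3,col,1)
    cv2.circle(im,P(f2w(-35,112,27)),4,(255,0,0),1)
    o[:,400*i:400*i+400]=im
cv2.imwrite("pics/z7.png",o)
```

```text
(no output)
```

View pics/z7.png

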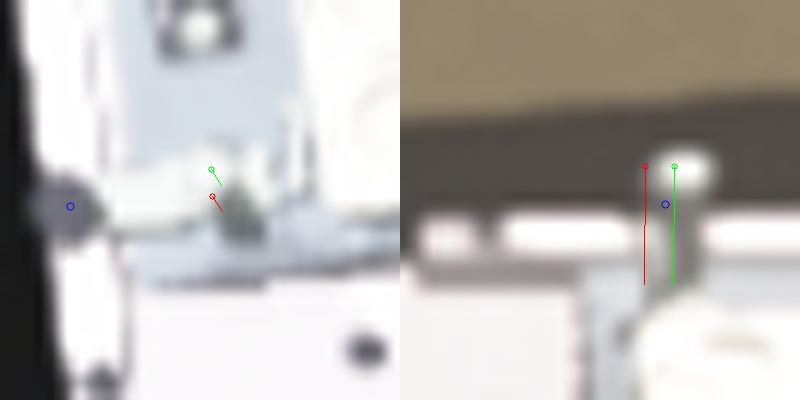

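The arm (bright band) runs straight along the fixture's −y. The low dark spot is the post's shadow, and in the side view the post stands on the 90° prediction (green). Handing in.

```bash
python3 -c "
from rig import ctrl;print(ctrl.finish_job())"
```

```text
the job is handed in; nothing more can be done
None
```

The carrier is seated on both pins and the swing clip is closed over it. I handed the job in at about 12 s, with the arm clear of everything.

- **Carrier:** I pushed it at the lip with the shut fingertips, at about 2 N. The push force then dropped to zero as the plate fell into place. Both pins show centred in the slot and the hole, and the plate looks flat in both views.
- **Clip:** I pushed the post until the force rose to about 7 N with almost no further movement, which I took as the stop. In the side view the post stands at the predicted 90° position. In the top view the arm lies along the fixture's −y.
- **Bystanders:** Comparing the top picture before and after shows no change at the block, bottle or scoop.
- **A check that disagreed:** a dark spot in the top view suggested the clip was about 10° short. Enlarged, I judged it to be the post's shadow, because the arm's direction, the side view and the stop contact all indicate it is fully closed.

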